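Ready the jam caddy and hold the clip open round its card

ROBOT

A 6-joint arm with a two-finger parallel gripper is mounted at the origin on the work surface. World frame = base frame: x ahead of the robot, y to its left, z up, the work surface at z = 0. Lengths are in m, angles in rad, forces in N, time in s.
With the tool pointing down it reaches from about 0.275 to 0.85 m from the base axis. Payload 19 kg.
Tool frame: the origin (TCP) lies on the mounting face of the last link; the fingertips stand 173 mm ahead of it and the grasp point (between the pads) lies 155 mm ahead of it; z points along the fingers, y is the line along which they close (so a half turn about z gives the same grasp; the last joint's range is limited). The gripper opens to 85 mm and grips with 20 to 120 N. Pads are 22 mm wide; open, the fingers measure 114 mm over their backs; the gripper's body (76 mm by 85 mm) begins 54 mm behind the grasp point. The pads swing forward as they close: fully open they stand 13 mm farther back than shut.
Start: joints at [1.037, 0.15, 1.437, -0, 1.554, -0.134], TCP at [0.224, 0.53, 0.405] pointing down, gripper open.
Joint ranges: [-2.8, 2.8], [-0.68, 2.1], [0.12, 2.68], [-1.39, 4.53], [0.16, 2.79], [-2.81, 2.81]. Speed limits (rad/s): [1.89, 1.89, 2.22, 3.01, 3.01, 3.01].

INTERFACE

Orientations are given as a 3x3 rotation matrix whose columns are the frame's x, y, z axes.
In Python, from station import * gives the robot as it stands. The module is installed in compiled form; this text tells all that it offers.
- The arm moves only by the tool jog_arm, never from a script. Its argument "increments" is a list of rows, each a list of 5 numbers: the opening, from 0 (shut) to 1 (fully open), then the shift along the tool's x, y, z in cm, then the turn about the tool's z in degrees. In form: [[claw, x, y, z, yaw], ...]. A call has 1 to 20 rows; each row is the pose to reach, as a shift and turn from the pose commanded when the call began, along the tool's axes at that moment; what a row does not reach only later rows make up. A row lasts 1/8 s, in which the tool goes at most 62.5 mm and 10.7 degrees, less where a joint would pass 70% of its speed; a pose out of reach is approached as far as the arm can. A call with a gripper value outside its range is refused whole. The fingers move at their own pace and stop on an object; "grip_force" is the grip in N (left out, the last holds). Time passes only in rows, so rows that repeat a pose let the fingers close. It gives the time, the measured TCP pose, the force, the opening and the grip force at its end, in the units of the state.
- observe(): the state, without advancing time (a new reading comes with each control period).
- capture(name): name is "side" or "top" or "wrist"; returns a dict with "img" (384x512x3 uint8, blue, green, red), "fx", "fy", "cx", "cy" (pixels), "position" and "orientation" of the camera in the world. Camera axes: x right, y down, z forward; pixel columns grow to the right and rows downward; lengths in m; the calibration is good to about 2 mm. A picture is of the moment at which its call begins. There is no depth.
- hand_in(): hands the job in; it is judged then, once.
The state is a dict: "time_s": time; "qpos": joint angles; "qvel": joint speeds; "joint_torque": joint torques, N m; "eef_pos": TCP position; "orientation": TCP orientation; "contact_force": force on the tool from outside, world axes, zero at the start; "wrist_torque": the same for the moment, N m; "finger_gap": finger opening in m; "gripper_force": force on a finger pad.
Only numpy, scipy, OpenCV 4.12 (cv2) and the standard library are available. Lean on these libraries where they do the work, as an engineer would, in place of code of your own. Each camera call takes 0.05 s, during which the arm holds its last target. There are 200 camera calls.

TASK

Make up the breakfast jam caddy: stand the two spare mini jars from the table upright in the two empty pockets, leaving the jars already in the caddy where they are. Then pick up the spring clip by its tails, squeeze it open and bring its gaping jaws around the card's free upright edge on the robot's side, about halfway up, one jaw on each side and neither touching the card. Finish while still holding it there, squeezed wide open and still, so that I can slip today's note in; do not let go, and don't push the other breakfast things about.

Things in the scene. Friction and masses are not known exactly. Their poses are not given: they have to be found in the camera images.
- caddy: Fixed wooden caddy: four square pockets in a row along its y (56 mm in x, 212 mm in y, rim 30 mm above the table); at y = -134 mm a foot (56 x 56 mm, 20 mm high) carries a stiff brown upright card in the x-z plane, 3 mm thick, from x = -90 to +30 mm and 12 to 100 mm above the table. Origin at the centre of the pocket row's underside; z up.
- pocket0 (a point): Centre of the floor of pocket 0 (counted from the end far from the card), 8 mm above the table. The pocket is 48 x 48 mm inside with walls 22 mm high above this floor; neighbours are 52 mm apart along the caddy's y.
- pocket1 (a point): Centre of the floor of pocket 1 (counted from the end far from the card), 8 mm above the table. The pocket is 48 x 48 mm inside with walls 22 mm high above this floor; neighbours are 52 mm apart along the caddy's y.
- pocket2 (a point): Centre of the floor of pocket 2 (counted from the end far from the card), 8 mm above the table. The pocket is 48 x 48 mm inside with walls 22 mm high above this floor; neighbours are 52 mm apart along the caddy's y.
- pocket3 (a point): Centre of the floor of pocket 3 (counted from the end far from the card), 8 mm above the table. The pocket is 48 x 48 mm inside with walls 22 mm high above this floor; neighbours are 52 mm apart along the caddy's y.
- card_edge (a point): Point on the card's free upright edge that faces the robot, 65 mm above the table and 35 mm below the card's top. x points from the edge into the card, y is the card's normal, z up (the caddy's axes). The card overhangs its foot by 62 mm here.
- jar_a: Mini jam jar with a brass lid, an upright cylinder 42 mm across (lid 43 mm) and 56 mm tall, about 75 g; all four jars look the same: two stand in pockets of the caddy, two are spares standing on the table. Origin at the centre of its underside.
- jar_b: Mini jam jar with a brass lid, an upright cylinder 42 mm across (lid 43 mm) and 56 mm tall, about 75 g; all four jars look the same: two stand in pockets of the caddy, two are spares standing on the table. Origin at the centre of its underside.
- jar_c: Mini jam jar with a brass lid, an upright cylinder 42 mm across (lid 43 mm) and 56 mm tall, about 75 g; all four jars look the same: two stand in pockets of the caddy, two are spares standing on the table. Origin at the centre of its underside.
- jar_d: Mini jam jar with a brass lid, an upright cylinder 42 mm across (lid 43 mm) and 56 mm tall, about 75 g; all four jars look the same: two stand in pockets of the caddy, two are spares standing on the table. Origin at the centre of its underside.
- clip: Wooden peg-type spring clip, about 70 g, lying on its side, 118 mm long, 24 mm high, hinge pin upright. Origin at the underside of the pin; x to the jaws (ends at x = +60 mm), z up, the x-z plane midway between the arms. Each tail ends at x = -52 mm in an upright round knob, 12 mm in diameter, centred at y = +-25 mm: 62 mm over both knobs when shut.
- clip_left (a joint): Angle of the clip's left arm (+y side), rad: 0 shut, 0.30 at the stop. Pressing the knobs together (5 N at first, 9 N at the stop) opens both jaws equally; at the stop the knobs measure 29 mm overall, lie 57 mm behind the pin and the jaws gape 37 mm. It springs shut when let go.
- clip_right (a joint): Angle of the clip's right arm (-y side), rad: 0 shut, 0.30 fully open at the stop; it always follows the left arm.
- clip_left_tip (a point): Inner face at the very end of the clip's left jaw (+y side), 60 mm ahead of the hinge and 12 mm above the underside of the clip.
- clip_right_tip (a point): Inner face at the very end of the clip's right jaw (-y side), 60 mm ahead of the hinge and 12 mm above the underside of the clip.
- ramekin: Bystander: white ramekin of jam, 90 mm across, 45 mm high. Origin under its centre.
- dish: Bystander: small glass dish, 64 mm across, 26 mm high. Origin under its centre.
- honey: Bystander: amber bottle, 56 mm across, 150 mm tall. Origin under its centre.
- big_jar: Bystander: large nut-butter jar, 76 mm across, 95 mm tall. Origin under its centre.
- mug: Bystander: white mug, 80 mm across, 90 mm tall. Origin under its centre.
Things that resemble listed ones, but are neither listed nor needed, are in the scene too. What is shaped like the jar_c but turquoise is not meant. Leave any black look-alike of the jar_b alone.

How it is judged:
By the outcome, as a careful person would: the job done as asked, in the order asked, and still so for the second after the job is handed in, while the arm keeps its last pose, push and grip.
It also fails if it takes over 67 s, if anything falls off the work surface, if the arm or the gripper's body presses on something with over 40 N, if the wrist force passes 120 N, or if a joint passes its speed limit or range.

## Working session

There is one attempt and no reset: what is moved stays moved. The work goes in short steps, Python scripts to look and compute and a tool call to move; the robot and the scene stay as the last step left them, time stands still between calls to the robot, and variables do not carry over. Pictures are saved under pics/ and viewed, at most 10 in all, crops included, and the job is handed in when it is done.

Besides the shell and the picture viewer there is one more tool, called in YAML: its name, and indented under it one key for each argument. jog_arm: Moves the arm, as the interface text tells. Its arguments: {"type":"object","properties":{"increments":{"type":"array","items":{"type":"array","items":{"type":"number"}}},"grip_force":{"type":"number"}},"required":["increments"]}

```bash
mkdir -p pics; cat > h.py <<'E'
from station import *
import numpy as np, cv2
def ray(c,u,v):
    d=np.array([(u-c["cx"])/c["fx"],(v-c["cy"])/c["fy"],1.0]); return np.array(c["position"]),np.array(c["orientation"])@d
def onplane(c,u,v,z):
    p,d=ray(c,u,v); return p+d*(z-p[2])/d[2]
def proj(c,P):
    q=np.array(c["orientation"]).T@(np.array(P)-np.array(c["position"])); return c["fx"]*q[0]/q[2]+c["cx"],c["fy"]*q[1]/q[2]+c["cy"]
E
python3 - <<'E'
from h import *
np.set_printoptions(precision=3,suppress=True)
for n in ("top","side"):
    c=capture(n); cv2.imwrite(f"pics/{n}0.png",c["img"]); print(n,c["fx"],c["cx"],c["cy"],c["position"],np.array(c["orientation"]))
    import pickle; pickle.dump(c,open(f"{n}0.pkl","wb"))
s=observe(); print(s)
E
```

```text
top 403.45764043628265 250.00294216297408 195.12865478188291 [ 0.452 -0.019  1.317] [[-0.022 -0.996  0.082]
 [-0.999  0.023  0.022]
 [-0.024 -0.081 -0.996]]
side 415.9586397473487 258.4662871115378 195.12971828159874 [0.374 0.86  0.935] [[-0.981 -0.127  0.146]
 [-0.194  0.689 -0.698]
 [-0.012 -0.714 -0.701]]
{'time_s': 0.1, 'qpos': array([ 1.037,  0.151,  1.438, -0.   ,  1.554, -0.134]), 'qvel': array([ 0.   ,  0.   , -0.002, -0.001, -0.001, -0.   ]), 'joint_torque': array([  0.004, -71.437, -57.18 ,  -0.   ,   0.007,  -0.   ]), 'eef_pos': array([0.224, 0.53 , 0.404]), 'orientation': array([[-0.921,  0.389, -0.001],
       [ 0.389,  0.921, -0.001],
       [ 0.   , -0.001, -1.   ]]), 'contact_force': array([-0.222, -0.318, -0.25 ]), 'wrist_torque': array([0.041, 0.011, 0.006]), 'gripper_force': 0.0, 'finger_gap': 0.08532047757065085}
```

View pics/top0.png

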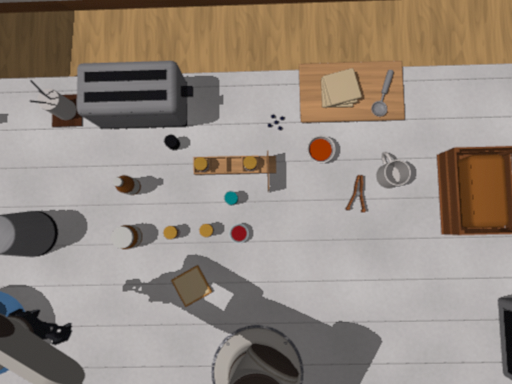

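View pics/side0.png

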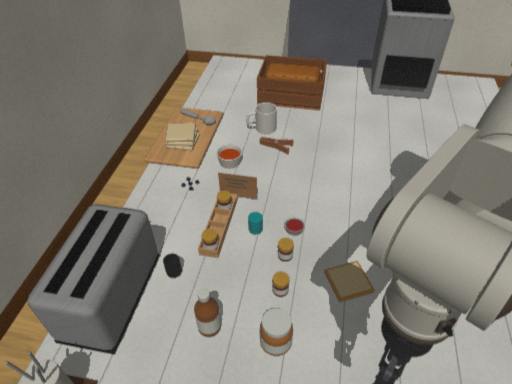

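The top view shows the caddy with jars at (201,164) and (250,163), so pockets 1 and 2 are empty. The spares are at (170,233) and (206,230), the clip at (357,193) with its jaws to the upper side, and the card near column 268. The turquoise look-alike at (232,198) and the black one at (172,142) are to be avoided.

```bash
python3 - <<'E'
from h import *; import pickle
c=pickle.load(open("top0.pkl","rb")); s=pickle.load(open("side0.pkl","rb"))
a=cv2.resize(c["img"][140:250,150:280],None,fx=5,fy=5,interpolation=cv2.INTER_CUBIC)[:,:]
b=cv2.resize(c["img"][165:220,335:415],None,fx=5,fy=5,interpolation=cv2.INTER_CUBIC)
o=np.zeros((600,800,3),np.uint8); A=a[:550,:650]; o[:550,:650]=A; 
cv2.imwrite("pics/cropA.png",o[:550,:650])
d=cv2.resize(s["img"][125:165,250:310],None,fx=6,fy=6,interpolation=cv2.INTER_CUBIC)
o=np.zeros((520,400,3),np.uint8); o[:275,:400]=b; o[278:278+240,:360]=d
cv2.imwrite("pics/cropB.png",o)
for h,lo,hi in (("brass",(8,120,90),(28,255,255)),):
  for n,k in (("top",c),("side",s)):
    m=cv2.inRange(cv2.cvtColor(k["img"],cv2.COLOR_BGR2HSV),lo,hi)
    N,_,st,ce=cv2.connectedComponentsWithStats(m)
    for i in range(1,N):
      if 20<st[i,4]<900: print(n,st[i],ce[i].round(1),onplane(k,*ce[i],.056).round(3))
E
```

```text
top [40 27  4 22 39] [42.  38.9] [1.085 0.68  0.056]
top [11 46  3 15 27] [12.3 52.4] [1.043 0.778 0.056]
top [21 49  7 26 76] [24.3 61.1] [1.012 0.737 0.056]
top [42 51  3 21 37] [43.  61.7] [1.008 0.675 0.056]
top [310 139  21  21 354] [320.  149.2] [ 0.696 -0.215  0.056]
top [454 147  58  88 338] [465.9 188.2] [ 0.561 -0.661  0.056]
top [445 151   8  83 242] [448.1 191.4] [ 0.553 -0.606  0.056]
top [437 155   7  79 180] [440.3 193.9] [ 0.546 -0.581  0.056]
top [509 155   3  40  60] [510.2 172.5] [ 0.607 -0.8    0.056]
top [346 176  14  34  70] [353.2 192.9] [ 0.555 -0.313  0.056]
top [360 176   5  36  71] [361.7 194.3] [ 0.55  -0.339  0.056]
top [200 224  13  13 135] [205.9 229.9] [0.45  0.149 0.056]
top [164 226  13  13 137] [170. 232.] [0.446 0.262 0.056]
top [198 280  14  19  41] [206.2 290.4] [0.264 0.151 0.056]
side [439  71  69  17 175] [484.1  76.9] [-0.235 -0.881  0.056]
side [261 138  32  15 212] [276.6 143.3] [ 0.545 -0.278  0.056]
side [219 149  21  10 157] [228.9 153.6] [ 0.694 -0.194  0.056]
side [217 174  39  31 555] [234.  189.4] [ 0.636 -0.027  0.056]
side [202 210  29  34 421] [215.  228.4] [0.651 0.136 0.056]
side [279 238  14  15 179] [285.4 245.1] [0.449 0.158 0.056]
side [273 272  16  17 218] [280.4 279.9] [0.445 0.27  0.056]
side [195 301  22  21 348] [205.1 311. ] [0.605 0.388 0.056]
side [261 327  31  19 230] [275.6 338.8] [0.431 0.425 0.056]
```

View pics/cropA.png

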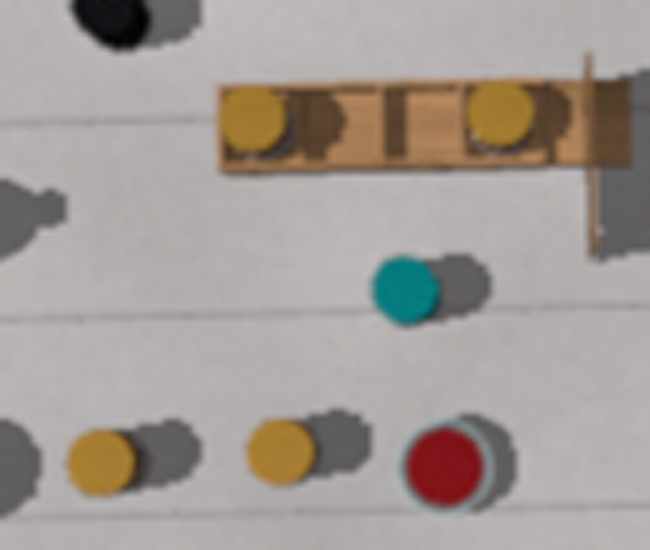

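View pics/cropB.png

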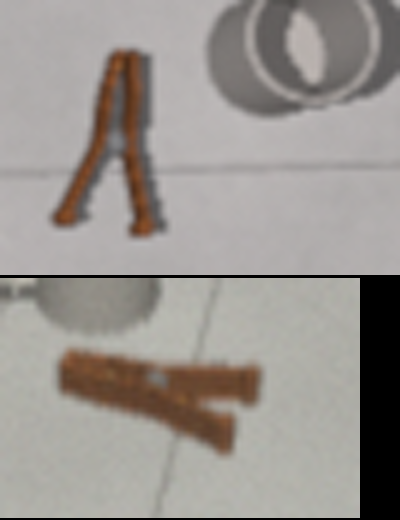

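The crops show spare lids at about (170,232) and (206,230). The caddy rim runs from column 193.6 leftmost to the card at 268, between rows 156 and 174. The card's top near corner is at about (269,191). The clip's knobs are at about (348.6,208) and (363.4,210.6), and its jaws end near row 175.

```bash
python3 - <<'E'
from h import *; import pickle
np.set_printoptions(precision=4,suppress=True)
c=pickle.load(open("top0.pkl","rb")); s=pickle.load(open("side0.pkl","rb"))
f=lambda u,v,x0,y0,k:((u+.5)/k-.5+x0,(v+.5)/k-.5+y0)
A=lambda u,v,z:onplane(c,*f(u,v,150,140,5),z)[:2]
j0,j3=A(254,118,.064),A(500,113,.064); print("jars in caddy",j0,j3,np.linalg.norm(j0-j3)); d=j0-j3;d/=np.linalg.norm(d);print("caddy yaw deg",np.degrees(np.arctan2(-d[0],d[1])))
tl,bl=A(218,86,.03),A(220,173,.03); print("rim",tl,bl,np.linalg.norm(tl-bl))
print("rim far/near at right",A(548,79,.03),A(548,167,.03))
print("card top far, near",A(588,52,.1),A(596,257,.1),np.linalg.norm(A(588,52,.1)-A(596,257,.1)))
print("turq",A(406,290,.056),"dish",A(444,467,.026))
B=lambda u,v,z:onplane(c,*f(u,v,335,165,5),z)[:2]
k1,k2=B(68,215,.024),B(142,228,.024); t1=B(124,52,.024); print("knobs",k1,k2,np.linalg.norm(k1-k2),"tip",t1,np.linalg.norm(t1-(k1+k2)/2))
m=(k1+k2)/2;ax=t1-m;print("yaw",np.degrees(np.arctan2(ax[1],ax[0])),np.degrees(np.arctan2(*(k1-k2)[::-1]))-90)
# clip by brown mask
for n,k,r in (("top",c,(slice(165,220),slice(335,375))),("side",s,(slice(125,165),slice(250,310)))):
    im=cv2.cvtColor(k["img"],cv2.COLOR_BGR2HSV); M=np.zeros(im.shape[:2],np.uint8); M[r]=cv2.inRange(im,(3,100,40),(20,255,255))[r]
    ys,xs=np.nonzero(M); P=np.array([onplane(k,x,y,.018)[:2] for x,y in zip(xs,ys)]); print(n,len(P),"x",P[:,0].min(),P[:,0].max(),"y",P[:,1].min(),P[:,1].max())
# jar axis via two views
Js=[((205.9,229.9),(285.4,245.1)),((170,232),(280.4,279.9))]
for a,b in Js:
    p,u=ray(c,*a);q,v=ray(s,*b); t=np.linalg.lstsq(np.c_[u,-v],q-p,rcond=None)[0]; print("tri",p+u*t[0],q+v*t[1])
E
```

```text
jars in caddy [0.6594 0.1628] [0.6586 0.008 ] 0.15483089907149047
caddy yaw deg -0.28535136524858307
rim [0.6865 0.1909] [0.6297 0.1902] 0.056780971982074206
rim far/near at right [ 0.6855 -0.0227] [ 0.6284 -0.0214]
card top far, near [ 0.6889 -0.0473] [ 0.5632 -0.049 ] 0.12569599808692164
turq [0.5492 0.0696] dish [0.4378 0.0494]
knobs [ 0.511  -0.3024] [ 0.5016 -0.3489] 0.04744141156881746 tip [ 0.6147 -0.3424] 0.10972213539696034
yaw -8.789517039271285 -11.362078970213915
top 187 x 0.49921829035746884 0.6155109596899179 y -0.35697667289688156 -0.29666389260595033
side 244 x 0.4992633770510422 0.6163930331028667 y -0.35665051849624574 -0.2790554720662971
tri [0.4499 0.1505 0.0462] [0.4501 0.1505 0.0462]
tri [0.4458 0.2639 0.047 ] [0.4459 0.2639 0.047 ]
```

jog_arm:
  increments:
    - [1,-30.8,-16.0,10.4,67.1]
    - [1,-30.8,-16.0,10.4,67.1]
    - [1,-30.8,-16.0,10.4,67.1]
    - [1,-30.8,-16.0,10.4,67.1]
    - [1,-30.8,-16.0,10.4,67.1]
    - [1,-30.8,-16.0,10.4,67.1]
    - [1,-30.8,-16.0,10.4,67.1]
    - [1,-30.8,-16.0,10.4,67.1]
    - [1,-30.8,-16.0,10.4,67.1]
    - [1,-30.8,-16.0,10.4,67.1]

```text
time_s: 1.35
eef_pos: [0.4449, 0.2628, 0.3008]
orientation: [[-0.002, 1.0, 0.0], [1.0, 0.002, 0.0], [0.0, 0.0, -1.0]]
contact_force: [0.4, -0.6, 0.2]
finger_gap: 0.0852
gripper_force: 0.0
```

```bash
python3 - <<'E'
from h import *; import pickle
np.set_printoptions(precision=4,suppress=True)
s=observe(); print(s["time_s"],s["eef_pos"],s["orientation"],s["qpos"])
c=capture("wrist"); cv2.imwrite("pics/w1.png",c["img"]); pickle.dump(c,open("w1.pkl","wb")); print(c["fx"],c["position"],np.array(c["orientation"]))
m=cv2.inRange(cv2.cvtColor(c["img"],cv2.COLOR_BGR2HSV),(8,120,90),(28,255,255))
N,_,st,ce=cv2.connectedComponentsWithStats(m)
for i in range(1,N):
  if st[i,4]>300: print(st[i],ce[i].round(1),onplane(c,*ce[i],.056).round(4))
print(proj(c,[.446,.2625,.056]),proj(c,[.45,.1495,.056]))
E
```

```text
1.35 [0.4449 0.2628 0.3008] [[-0.0017  1.      0.0001]
 [ 1.      0.0017  0.    ]
 [ 0.      0.0001 -1.    ]] [ 0.3844  0.0887  1.7204 -0.      1.3324  0.3828]
321.78416366277713 [0.4437 0.33   0.27  ] [[ 1.      0.0007  0.0004]
 [ 0.0008 -0.9652 -0.2615]
 [ 0.0002  0.2615 -0.9652]]
[ 227  172   60   59 2765] [256.4 201.2] [0.4439 0.2655 0.056 ]
[   0  178  124   79 1460] [ 68.7 211.1] [0.3125 0.2582 0.056 ]
[462 261  50  36 706] [490.9 271.2] [0.617  0.2117 0.056 ]
(np.float64(259.44691586005615), np.float64(205.3818166910285)) (np.float64(264.04145535160785), np.float64(342.14865341617667))
```

View pics/w1.png

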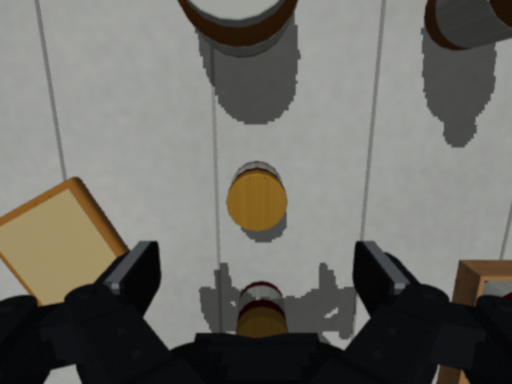

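The wrist view shows the spare at (256,201), which maps to (0.444, 0.2655). That agrees with the top and side rays within 3 mm. Descend and grip.

jog_arm:
  increments:
    - [1,0.1,0,5,0]
    - [1,0.1,0,9,0]
    - [1,0.1,0,10.2,0]
    - [1,0.1,0,10.2,0]
    - [0,0.1,0,10.2,0]
    - [0,0.1,0,10.2,0]
    - [0,0.1,0,10.2,0]
    - [0,0.1,0,10.2,0]
    - [0,0.1,0,10.2,0]
    - [0,0.1,0,10.2,0]
  grip_force: 35

```text
time_s: 2.65
eef_pos: [0.4455, 0.2635, 0.1998]
orientation: [[0.0, 1.0, 0.002], [1.0, -0.0, 0.001], [0.001, 0.002, -1.0]]
contact_force: [-2.1, -0.4, 8.5]
finger_gap: 0.0414
gripper_force: 34.3
```

jog_arm:
  increments:
    - [0,0,0,-5,0]
    - [0,0,0,-10,0]
    - [0,-5,7,-10,0]
    - [0,-10,14,-10,0]
    - [0,-15.3,21.2,-10,0]
    - [0,-15.3,21.2,-10,0]
    - [0,-15.3,21.2,-10,0]
    - [0,-15.3,21.2,-10,0]
    - [0,-15.3,21.2,-10,0]

```text
time_s: 3.78
eef_pos: [0.6564, 0.1113, 0.299]
orientation: [[-0.001, 1.0, -0.0], [1.0, 0.001, 0.0], [0.0, -0.0, -1.0]]
contact_force: [-0.3, 0.4, 0.2]
finger_gap: 0.042
gripper_force: 36.0
```

```bash
python3 - <<'E'
from h import *; import pickle
np.set_printoptions(precision=4,suppress=True)
s=observe(); print(s["time_s"],s["eef_pos"],s["finger_gap"])
c=capture("wrist"); cv2.imwrite("pics/w2.png",c["img"]); pickle.dump(c,open("w2.pkl","wb")); print(c["position"])
E
```

```text
3.775 [0.6564 0.1113 0.299 ] 0.04202376865456426
[0.6552 0.1785 0.2682]
```

View pics/w2.png

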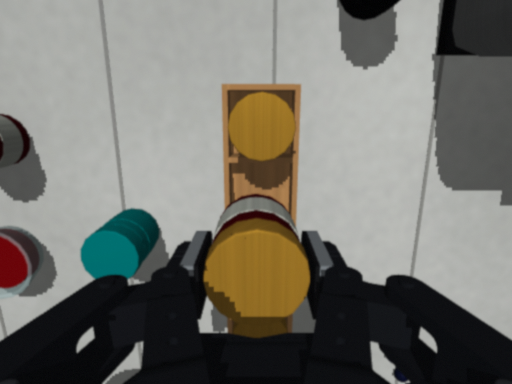

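The wrist view shows the rim corners at (222,85) and (301,85), the pocket 0 lid at (262,126), and the held jar's lid around (257,270).

```bash
python3 - <<'E'
from h import *; import pickle
np.set_printoptions(precision=4,suppress=True)
c=pickle.load(open("w2.pkl","rb"))
a,b=onplane(c,222,84.5,.03),onplane(c,301,84.5,.03); print("rim",a,b,b[0]-a[0])
m=cv2.inRange(cv2.cvtColor(c["img"],cv2.COLOR_BGR2HSV),(18,150,60),(28,255,255)); g=c["img"]
for r in (100,150,165,180,200): 
    hs=cv2.cvtColor(g,cv2.COLOR_BGR2HSV)[r,205:320]; w=np.nonzero(hs[:,1]>70)[0]+205; p,q=onplane(c,w.min()-.5,r,.03),onplane(c,w.max()+.5,r,.03); print(r,w.min(),w.max(),p[:2],q[:2],"ctr",(p[0]+q[0])/2)
print("lid0",onplane(c,262,126.5,.064), "held",onplane(c,257,270,.155))
s=observe(); print(s["finger_gap"])
print("wall01",onplane(c,262,156,.03),onplane(c,262,162,.03))
hs=cv2.cvtColor(g,cv2.COLOR_BGR2HSV)[230:335,190:330]
N,l,st,ce=cv2.connectedComponentsWithStats(cv2.inRange(hs,(16,180,110),(30,255,255)));i=1+st[1:,4].argmax();print(st[i]+[190,230,0,0,0],ce[i]+[190,230])
E
```

```text
rim [0.6311 0.1924 0.03  ] [0.6866 0.1924 0.03  ] 0.055543934263286965
100 222 299 [0.6304 0.1819] [0.6859 0.1819] ctr 0.6581826851629015
150 223 298 [0.6302 0.1463] [0.6864 0.1463] ctr 0.6583031966711188
165 224 297 [0.6306 0.1351] [0.6861 0.1351] ctr 0.6583412992121244
180 224 296 [0.6303 0.1235] [0.6857 0.1235] ctr 0.6580008296092252
200 225 296 [0.6306 0.1077] [0.6862 0.1077] ctr 0.6584339408547273
lid0 [0.6588 0.1656 0.064 ] held [0.6555 0.1164 0.155 ]
0.04162526761001628
wall01 [0.6594 0.1419 0.03  ] [0.6595 0.1374 0.03  ]
[ 204  230  106   87 7078] [258.8649 272.6902]
```

jog_arm:
  increments:
    - [0,0,0.15,3,0]
    - [0,0,0.15,5.5,0]
    - [0,0,0.15,5.5,0]
    - [0,0,0.15,5.5,0]

```text
time_s: 4.32
eef_pos: [0.6586, 0.1108, 0.2452]
orientation: [[-0.001, 1.0, 0.001], [1.0, 0.001, -0.0], [-0.0, 0.001, -1.0]]
contact_force: [0.3, 0.4, 0.0]
finger_gap: 0.0418
gripper_force: 36.0
```

jog_arm:
  increments:
    - [0,0,0,1.5,0]
    - [0,0,0,2.8,0]
    - [0,0,0,3.5,0]
    - [0,0,0,3.5,0]
    - [0,0,0,3.5,0]

```text
time_s: 4.95
eef_pos: [0.6588, 0.1103, 0.2085]
orientation: [[0.0, 1.0, -0.0], [1.0, -0.0, -0.0], [-0.0, -0.0, -1.0]]
contact_force: [-0.3, -0.5, -1.2]
finger_gap: 0.0419
gripper_force: 36.1
```

jog_arm:
  increments:
    - [0,0,0,0.05,0]
    - [0.8,0,0,0.05,0]
    - [0.8,0,0,0.05,0]
    - [0.8,0,0,0.05,0]
    - [0.8,0,0,0.05,0]
    - [0.8,0,0,-5,0]
    - [0.8,0,0,-10,0]
    - [1,0,0,-10,0]

```text
time_s: 5.95
eef_pos: [0.6592, 0.1104, 0.3133]
orientation: [[0.0, 1.0, 0.007], [1.0, -0.0, 0.0], [0.0, 0.007, -1.0]]
contact_force: [-0.2, 0.3, -0.3]
finger_gap: 0.0838
gripper_force: 0.0
```

```bash
python3 - <<'E'
from h import *; import pickle
np.set_printoptions(precision=4,suppress=True)
s=observe(); print(s["time_s"],s["eef_pos"],s["finger_gap"])
c=capture("wrist"); cv2.imwrite("pics/w3.png",c["img"]); pickle.dump(c,open("w3.pkl","wb"))
m=cv2.inRange(cv2.cvtColor(c["img"],cv2.COLOR_BGR2HSV),(16,150,90),(30,255,255))
N,_,st,ce=cv2.connectedComponentsWithStats(m)
for i in range(1,N):
  if st[i,4]>300: print(st[i],ce[i].round(1),onplane(c,*ce[i],.064).round(4))
c=capture("top")
m=cv2.inRange(cv2.cvtColor(c["img"],cv2.COLOR_BGR2HSV),(16,150,90),(30,255,255))
N,_,st,ce=cv2.connectedComponentsWithStats(m)
for i in range(1,N):
  if 50<st[i,4]<400: print("top",st[i],ce[i].round(1),onplane(c,*ce[i],.056).round(4))
E
```

```text
5.95 [0.6592 0.1104 0.3133] 0.08379349314412264
[ 222   91   65   65 3271] [254.1 123.2] [0.6583 0.166  0.064 ]
[ 223  171   61   60 2759] [253.2 200.8] [0.6576 0.1122 0.064 ]
top [244 157  13  12 124] [249.6 162.2] [0.66   0.0082 0.056 ]
top [194 162  12   8  63] [199.  166.1] [0.6515 0.1687 0.056 ]
```

View pics/w3.png

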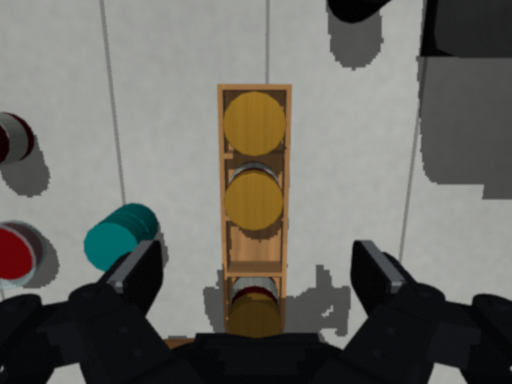

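Pocket 1's jar is seated at (253,201), with pocket 2 empty below it and pocket 3's jar at (255,315). Next is the second spare.

jog_arm:
  increments:
    - [1,1.3,-6,0,0]
    - [1,2.6,-12,0,0]
    - [1,3.95,-18,1,0]
    - [1,3.95,-20.9,3,0]
    - [1,3.95,-20.9,3,0]
    - [1,3.95,-20.9,3,0]
    - [1,3.95,-20.9,3,0]

```text
time_s: 6.92
eef_pos: [0.4506, 0.1497, 0.2787]
orientation: [[0.001, 1.0, 0.0], [1.0, -0.001, -0.0], [-0.0, 0.0, -1.0]]
contact_force: [0.4, -0.1, -0.3]
finger_gap: 0.0853
gripper_force: 0.0
```

```bash
python3 - <<'E'
from h import *; import pickle
np.set_printoptions(precision=4,suppress=True)
s=observe(); print(s["time_s"],s["eef_pos"],s["finger_gap"])
c=capture("wrist"); pickle.dump(c,open("w4.pkl","wb"))
m=cv2.inRange(cv2.cvtColor(c["img"],cv2.COLOR_BGR2HSV),(16,150,90),(30,255,255))
N,_,st,ce=cv2.connectedComponentsWithStats(m)
for i in range(1,N):
  if st[i,4]>300: print(st[i],ce[i].round(1),onplane(c,*ce[i],.056).round(4))
E
```

```text
6.925 [0.4506 0.1497 0.2787] 0.08531781613206121
[   0   22  103  185 2387] [ 51.6 110. ] [0.3312 0.2142 0.056 ]
[ 222  178   66   66 3291] [254.4 210.6] [0.4483 0.1529 0.056 ]
```

jog_arm:
  increments:
    - [1,0.05,-0.05,4,0]
    - [1,0.05,-0.05,7,0]
    - [1,0.05,-0.05,8,0]
    - [1,0.05,-0.05,8,0]
    - [0,0.05,-0.05,8,0]
    - [0,0.05,-0.05,8,0]
    - [0,0.05,-0.05,8,0]
    - [0,0.05,-0.05,8,0]
    - [0,0.05,-0.05,8,0]
    - [0,0.05,-0.05,8,0]
  grip_force: 35

```text
time_s: 8.22
eef_pos: [0.4495, 0.1504, 0.1995]
orientation: [[0.0, 1.0, 0.001], [1.0, -0.0, 0.0], [0.0, 0.001, -1.0]]
contact_force: [-1.2, 0.0, 6.9]
finger_gap: 0.0419
gripper_force: 34.5
```

jog_arm:
  increments:
    - [0,0,0,-5,0]
    - [0,0,0,-10,0]
    - [0,-3,6,-10,0]
    - [0,-6,12,-10,0]
    - [0,-9.2,18,-10,0]
    - [0,-9.2,20.9,-10,0]
    - [0,-9.2,20.9,-10,0]
    - [0,-9.2,20.9,-7,0]
    - [0,-9.2,20.9,-4.8,0]
    - [0,-9.2,20.9,-4.8,0]
    - [0,-9.2,20.9,-4.8,0]

```text
time_s: 9.6
eef_pos: [0.6582, 0.0585, 0.2481]
orientation: [[-0.0, 1.0, 0.001], [1.0, 0.0, -0.0], [-0.0, 0.001, -1.0]]
contact_force: [0.4, -0.2, 0.5]
finger_gap: 0.0417
gripper_force: 36.2
```

```bash
python3 - <<'E'
from h import *; import pickle
np.set_printoptions(precision=4,suppress=True)
s=observe(); print(s["time_s"],s["eef_pos"],s["finger_gap"],s["contact_force"])
c=pickle.load(open("w3.pkl","rb")); hs=cv2.cvtColor(c["img"],cv2.COLOR_BGR2HSV)
# walls along column ~ pocket centre: bright rim rows
for col in (245,265,278):
  print(col,[(r,int(hs[r,col,2])) for r in range(228,284,2)])
for r in (268,273): print("wall",r,onplane(c,253,r,.03))
E
```

```text
9.6 [0.6582 0.0585 0.2481] 0.04170804093725045 [ 0.4109 -0.2284  0.4704]
245 [(228, 111), (230, 75), (232, 73), (234, 81), (236, 128), (238, 151), (240, 154), (242, 154), (244, 155), (246, 154), (248, 155), (250, 155), (252, 155), (254, 155), (256, 155), (258, 155), (260, 138), (262, 103), (264, 97), (266, 97), (268, 98), (270, 103), (272, 124), (274, 147), (276, 122), (278, 107), (280, 112), (282, 112)]
265 [(228, 88), (230, 70), (232, 69), (234, 69), (236, 69), (238, 77), (240, 138), (242, 146), (244, 145), (246, 147), (248, 145), (250, 144), (252, 145), (254, 145), (256, 143), (258, 142), (260, 129), (262, 104), (264, 97), (266, 97), (268, 98), (270, 99), (272, 119), (274, 145), (276, 120), (278, 95), (280, 100), (282, 99)]
278 [(228, 75), (230, 109), (232, 142), (234, 143), (236, 151), (238, 152), (240, 152), (242, 152), (244, 152), (246, 152), (248, 151), (250, 151), (252, 151), (254, 151), (256, 152), (258, 150), (260, 136), (262, 104), (264, 98), (266, 96), (268, 98), (270, 98), (272, 120), (274, 146), (276, 126), (278, 138), (280, 142), (282, 142)]
wall 268 [0.6571 0.0411 0.03  ]
wall 273 [0.657  0.0362 0.03  ]
```

jog_arm:
  increments:
    - [0,0,0,1.5,0]
    - [0,0,0,3,0]
    - [0,0,0,3.9,0]
    - [0,0,0,3.9,0]
    - [0,0,0,3.95,0]

```text
time_s: 10.22
eef_pos: [0.6582, 0.0583, 0.2068]
orientation: [[0.0, 1.0, -0.0], [1.0, -0.0, -0.0], [-0.0, -0.0, -1.0]]
contact_force: [0.3, -1.1, -0.7]
finger_gap: 0.0417
gripper_force: 37.0
```

jog_arm:
  increments:
    - [0.8,0,0,0,0]
    - [0.8,0,0,0,0]
    - [0.8,0,0,0,0]
    - [0.8,0,0,0,0]
    - [0.8,0,0,-5,0]
    - [0.8,0,0,-10.5,0]
    - [1,-4,-2,-10.5,10]
    - [1,-8,-4,-10.5,20]
    - [1,-12,-6,-10.5,30]
    - [1,-17,-8,-10.5,40]
    - [1,-22,-10,-10.5,50]
    - [1,-27,-12,-10.5,60]
    - [1,-32,-14,-10.5,70]
    - [1,-36,-15.3,-10.5,80]
    - [1,-38.3,-15.3,-10.5,90]
    - [1,-38.3,-15.3,-9.5,100]
    - [1,-38.3,-15.3,-9.5,100]
    - [1,-38.3,-15.3,-9.5,100]
    - [1,-38.3,-15.3,-9.5,100]

```text
time_s: 12.6
eef_pos: [0.5053, -0.3244, 0.3027]
orientation: [[0.985, -0.171, 0.0], [-0.171, -0.985, -0.0], [0.0, 0.0, -1.0]]
contact_force: [0.1, 1.0, -0.3]
finger_gap: 0.0849
gripper_force: 0.0
```

```bash
python3 - <<'E'
from h import *; import pickle
np.set_printoptions(precision=4,suppress=True)
s=observe(); print(s["time_s"],s["eef_pos"],s["qpos"],s["orientation"])
c=capture("wrist"); pickle.dump(c,open("w5.pkl","wb")); print(c["position"])
t=capture("top"); pickle.dump(t,open("top1.pkl","wb"))
o=np.zeros((600,800,3),np.uint8); o[:384,:512]=c["img"]; o[390:600,:500]=cv2.resize(t["img"][145:187,190:290],None,fx=5,fy=5,interpolation=cv2.INTER_CUBIC)
cv2.imwrite("pics/w5.png",o)
E
```

```text
12.6 [ 0.5053 -0.3244  0.3027] [-0.6989  0.2559  1.5203 -0.0001  1.3648  1.0437] [[ 0.9853 -0.1709  0.0004]
 [-0.1709 -0.9853 -0.0005]
 [ 0.0005  0.0004 -1.    ]]
[ 0.5692 -0.3344  0.2719]
```

View pics/w5.png

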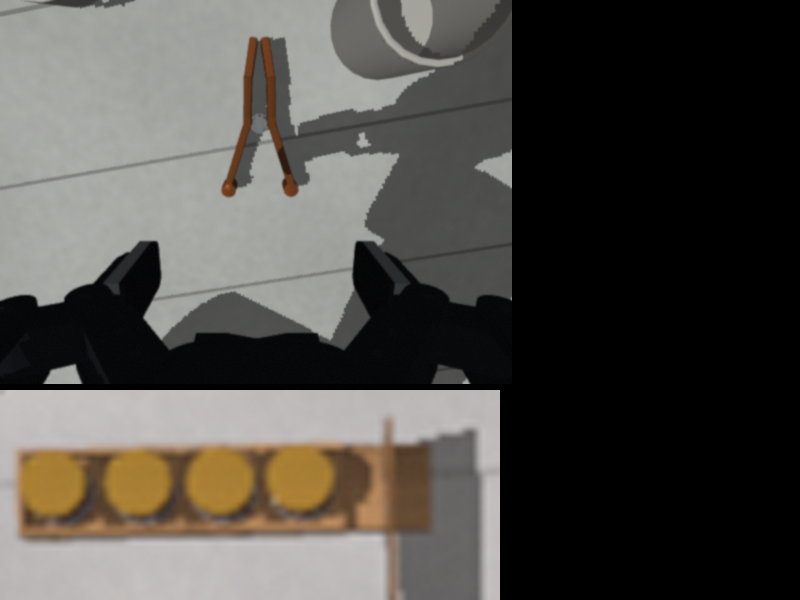

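All four lids now sit evenly in the caddy. The wrist view shows the clip's knobs at (229,189) and (291,188), the pin at (259,123) and the jaw ends near (259,40).

```bash
python3 - <<'E'
from h import *; import pickle
np.set_printoptions(precision=4,suppress=True)
c=pickle.load(open("w5.pkl","rb")); s=observe()
g=lambda u,v,z=.024:onplane(c,u,v,z)
a,b,p,j=g(229,188),g(291,187.5),g(259,123),g(259,40); m=(a+b)/2
print("knobs",a,b,np.linalg.norm(a-b),"mid",m,"pin",p,"tip",j,np.linalg.norm(p-m),np.linalg.norm(j-p))
ax=j-m; print("axis deg",np.degrees(np.arctan2(ax[1],ax[0])),"perp",np.degrees(np.arctan2(*(a-b)[1::-1]))-90)
R=s["orientation"]; print("mid in tool cm",R.T@(m-s["eef_pos"])*100,"tool x deg",np.degrees(np.arctan2(R[1,0],R[0,0])))
t=pickle.load(open("top1.pkl","rb"));hs=cv2.cvtColor(t["img"],cv2.COLOR_BGR2HSV)
M=cv2.inRange(hs,(3,60,60),(25,255,255)); 
for r in range(149,195,3):
  w=np.nonzero(M[r,262:275])[0]+262; print(r,w, hs[r,265:272,1])
E
```

```text
knobs [ 0.5104 -0.3023  0.024 ] [ 0.5023 -0.351   0.024 ] 0.04929106462173461 mid [ 0.5064 -0.3266  0.024 ] pin [ 0.5562 -0.3344  0.024 ] tip [ 0.6128 -0.3442  0.024 ] 0.050403371557903316 0.057504019136326724
axis deg -9.341336590461639 perp -9.424122519336777
mid in tool cm [ 0.1341  0.1918 27.858 ] tool x deg -9.901182958174447
149 [] [ 5  5 10 10  5  7  7]
152 [] [ 5 15 57 39  7  5  7]
155 [267] [24 40 89 55 17 14 15]
158 [262 263 264 265 266 267 268 269 270 271 272 273 274] [123 120 126 133 126 125 123]
161 [262 263 264 265 266 267 268 269 270 271 272 273 274] [120 120 126 130 119 122 120]
164 [262 263 264 265 266 267 268 269 270 271 272 273 274] [122 119 123 133 124 123 125]
167 [262 263 264 265 266 267 268 269 270 271 272 273 274] [123 117 119 130 126 120 118]
170 [262 263 264 265 266 267 268 269 270 271 272 273 274] [124 122 120 125 126 122 124]
173 [267 268 269] [22 27 70 92 65 39 37]
176 [268] [ 7 10 33 73 47 10  5]
179 [268] [ 7  7 22 71 47  7  5]
182 [268] [ 7  7 28 76 47 10  5]
185 [268] [ 7  5 29 81 41  8  5]
188 [268 269] [ 5  7 28 95 66  8  3]
191 [] [ 4  7 13 25 16  7  4]
194 [] [5 5 5 5 7 5 5]
```

jog_arm:
  increments:
    - [1,0.05,0.2,5,-0.5]
    - [1,0.05,0.2,10,-0.5]
    - [1,0.05,0.2,12,-0.5]
    - [1,0.05,0.2,12.5,-0.5]
    - [1,0.05,0.2,12.5,-0.5]
    - [1,0.05,0.2,12.5,-0.5]
    - [0.8,0.05,0.2,12.5,-0.5]
    - [0.7,0.05,0.2,12.5,-0.5]
    - [0.6,0.05,0.2,12.5,-0.5]
    - [0.5,0.05,0.2,12.5,-0.5]
    - [0.4,0.05,0.2,12.5,-0.5]
    - [0.3,0.05,0.2,12.5,-0.5]
    - [0.2,0.05,0.2,12.5,-0.5]
    - [0,0.05,0.2,12.5,-0.5]
    - [0,0.05,0.2,12.5,-0.5]
    - [0,0.05,0.2,12.5,-0.5]
  grip_force: 40

```text
time_s: 14.7
eef_pos: [0.5056, -0.3271, 0.1788]
orientation: [[0.986, -0.165, 0.002], [-0.165, -0.986, -0.002], [0.002, 0.001, -1.0]]
contact_force: [-3.6, 1.7, 15.6]
finger_gap: 0.0259
gripper_force: 38.4
```

```bash
python3 - <<'E'
from h import *; import pickle
np.set_printoptions(precision=4,suppress=True)
s=observe(); print(s["time_s"],s["eef_pos"],s["finger_gap"])
c=capture("wrist"); pickle.dump(c,open("w6.pkl","wb")); cv2.imwrite("pics/w6.png",c["img"]); print(c["position"])
E
```

```text
14.7 [ 0.5056 -0.3271  0.1788] 0.025862724776374146
[ 0.5696 -0.3367  0.1481]
```

View pics/w6.png

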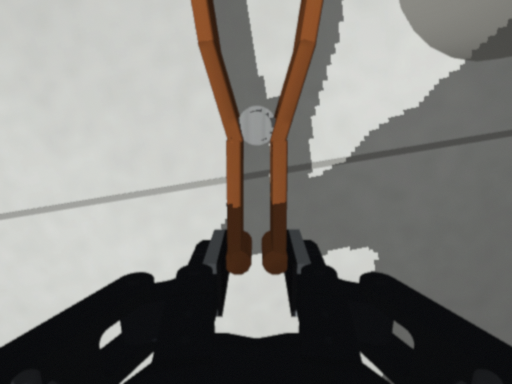

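Both knobs are gripped at about (238,250) and (275,250), and the jaws are spread evenly about the pin at (257,126). Now lift it straight up, pull back toward the robot, and work out the card edge.

jog_arm:
  increments:
    - [0,0,0,-1,0]
    - [0,0,0,-3,0]
    - [0,0,0,-5.3,0]
    - [0,0,0,-5.3,0]
    - [0,0,0,-5.3,0]
    - [0,0,0,-5.3,0]

```text
time_s: 15.5
eef_pos: [0.5051, -0.3266, 0.2293]
orientation: [[0.986, -0.165, -0.001], [-0.165, -0.986, 0.001], [-0.001, -0.001, -1.0]]
contact_force: [-0.3, -0.7, -1.1]
finger_gap: 0.0253
gripper_force: 40.4
```

```bash
python3 - <<'E'
from h import *; import pickle
np.set_printoptions(precision=4,suppress=True)
s=observe(); print(s["time_s"],s["eef_pos"],s["finger_gap"],s["gripper_force"])
c=capture("wrist"); pickle.dump(c,open("w7.pkl","wb"))
d=capture("side"); pickle.dump(d,open("s7.pkl","wb")); t=capture("top"); pickle.dump(t,open("t7.pkl","wb"))
o=np.zeros((600,800,3),np.uint8); o[:384,:512]=c["img"]; 
k=cv2.resize(d["img"][105:215,190:325],None,fx=2,fy=2,interpolation=cv2.INTER_CUBIC); o[384:600,:270]=k[:216]
k=cv2.resize(t["img"][140:230,230:390],None,fx=3,fy=3,interpolation=cv2.INTER_CUBIC)[:216]; o[384:600,300:780]=k
cv2.imwrite("pics/w7.png",o)
hs=cv2.cvtColor(t["img"],cv2.COLOR_BGR2HSV)[...,1].astype(float)
for r in range(175,189,2):
  w=np.clip(hs[r,264:273]-8,0,None); u=(w*np.arange(264,273)).sum()/w.sum(); print(r,round(u,2),onplane(t,u,r,.06),onplane(t,u,r,.1))
print("edge col profile",hs[184:196,266:271].sum(1), [onplane(t,268.4,v,z)[0] for v in (189.5,190,190.5) for z in (.1,.06)])
E
```

```text
15.5 [ 0.5051 -0.3266  0.2293] 0.025293111331306843 40.37279784679413
175 268.01 [ 0.6172 -0.0488  0.06  ] [ 0.612  -0.0478  0.1   ]
177 268.26 [ 0.6109 -0.0494  0.06  ] [ 0.6059 -0.0484  0.1   ]
179 268.19 [ 0.6046 -0.049   0.06  ] [ 0.5998 -0.0481  0.1   ]
181 268.18 [ 0.5983 -0.0488  0.06  ] [ 0.5937 -0.0479  0.1   ]
183 268.14 [ 0.592  -0.0485  0.06  ] [ 0.5876 -0.0476  0.1   ]
185 268.12 [ 0.5857 -0.0483  0.06  ] [ 0.5815 -0.0474  0.1   ]
187 268.26 [ 0.5794 -0.0486  0.06  ] [ 0.5754 -0.0477  0.1   ]
edge col profile [166. 161. 176. 208. 197. 165. 102.  65.  38.  24.  29.  29.] [np.float64(0.5677740484769274), np.float64(0.5715669033212573), np.float64(0.5662547173906068), np.float64(0.5699976211080565), np.float64(0.5647356925177116), np.float64(0.5684286551756758)]
```

View pics/w7.png

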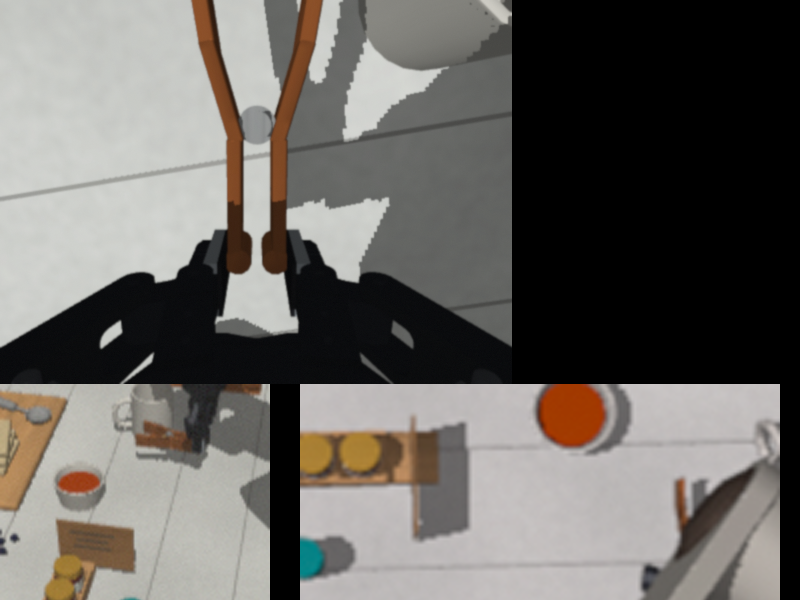

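The clip is level and held. The side and top insets show the card clear of everything, with its near edge at about (0.567, -0.0487). Now retreat, square up and move opposite the edge.

jog_arm:
  increments:
    - [0,-3,0.5,0,-3]
    - [0,-6,1,0,-6]
    - [0,-7.4,1.2,0,-9.3]
    - [0,-8.0,-2.8,0,-9.3]
    - [0,-8.6,-6.8,0,-9.3]
    - [0,-9.2,-10.8,0,-9.3]
    - [0,-9.8,-14.8,0,-9.3]
    - [0,-10.5,-18.8,0,-9.3]
    - [0,-11.2,-22.3,0,-9.3]
    - [0,-11.7,-24.9,0,-9.3]
    - [0,-12.0,-26.2,0,-9.3]
    - [0,-12.0,-26.2,0,-9.3]
    - [0,-12.0,-26.2,0,-9.3]
    - [0,-12.0,-26.2,0,-9.3]
    - [0,-12.0,-26.2,0,-9.3]

```text
time_s: 17.52
eef_pos: [0.4303, -0.049, 0.2301]
orientation: [[1.0, -0.004, -0.0], [-0.004, -1.0, -0.0], [-0.0, 0.0, -1.0]]
contact_force: [-0.2, 0.3, -0.3]
finger_gap: 0.0253
gripper_force: 40.4
```

```bash
python3 - <<'E'
from h import *; import pickle
np.set_printoptions(precision=4,suppress=True)
s=observe(); R=s["orientation"]; print(s["time_s"],s["eef_pos"],s["finger_gap"],"yaw",np.degrees(np.arctan2(R[1,0],R[0,0])))
w=capture("wrist"); t=capture("top"); d=capture("side")
for n,k in (("w8",w),("t8",t),("s8",d)): pickle.dump(k,open(n+".pkl","wb")); cv2.imwrite(f"pics/{n}.png",k["img"])
hs=cv2.cvtColor(w["img"],cv2.COLOR_BGR2HSV)
M=cv2.inRange(hs,(3,120,40),(16,255,255))
for r in list(range(0,240,12)):
    x=np.nonzero(M[r])[0]; x=x[(x>150)&(x<380)]
    if len(x): 
        g=np.split(x,np.nonzero(np.diff(x)>2)[0]+1); g=[(int(a[0]),int(a[-1])) for a in g if len(a)>3]; print(r,g,onplane(w,256,r,s["eef_pos"][2]-.1778+.024)[:2])
p=onplane(w,257,126,s["eef_pos"][2]-.1778+.024); print("pin",p,"rel tool",R.T@(p-s["eef_pos"]))
E
```

```text
17.525 [ 0.4303 -0.049   0.2301] 0.025322811044082988 yaw -0.25391621054425023
0 [(192, 211), (301, 321)] [ 0.5297 -0.0481]
12 [(194, 213), (300, 319)] [ 0.526  -0.0481]
24 [(196, 215), (297, 317)] [ 0.5223 -0.0481]
36 [(198, 216), (296, 315)] [ 0.5184 -0.0481]
48 [(201, 218), (294, 312)] [ 0.5146 -0.0481]
60 [(204, 221), (291, 308)] [ 0.5106 -0.048 ]
72 [(208, 225), (287, 305)] [ 0.5066 -0.048 ]
84 [(212, 228), (284, 302)] [ 0.5025 -0.048 ]
96 [(215, 232), (281, 298)] [ 0.4983 -0.048 ]
108 [(219, 235), (277, 294)] [ 0.4941 -0.048 ]
120 [(223, 237), (276, 290)] [ 0.4897 -0.0479]
132 [(227, 240), (272, 287)] [ 0.4853 -0.0479]
144 [(227, 241), (271, 286)] [ 0.4808 -0.0479]
156 [(227, 241), (271, 285)] [ 0.4762 -0.0479]
168 [(228, 241), (271, 286)] [ 0.4715 -0.0478]
180 [(228, 241), (271, 285)] [ 0.4668 -0.0478]
192 [(228, 241), (271, 285)] [ 0.4619 -0.0478]
204 [(228, 241), (271, 285)] [ 0.4569 -0.0477]
216 [(228, 241), (271, 284)] [ 0.4519 -0.0477]
228 [(229, 241), (271, 284)] [ 0.4467 -0.0477]
pin [ 0.4875 -0.0483  0.0763] rel tool [ 0.0573 -0.001   0.1538]
```

```bash
python3 - <<'E'
from h import *; import pickle
np.set_printoptions(precision=4,suppress=True)
t=pickle.load(open("t8.pkl","rb")); d=pickle.load(open("s8.pkl","rb"))
def runs(k,rows,c0,c1):
    M=cv2.inRange(cv2.cvtColor(k["img"],cv2.COLOR_BGR2HSV),(3,70,40),(22,255,255))
    for r in rows:
        x=np.nonzero(M[r,c0:c1])[0]+c0
        if len(x): print(r,[(int(a[0]),int(a[-1])) for a in np.split(x,np.nonzero(np.diff(x)>1)[0]+1)])
for P in ([.5443,-.0305,.077],[.5443,-.0675,.077],[.4875,-.049,.077],[.567,-.049,.065]): print("expected",P,proj(t,P),proj(d,P))
print("top"); runs(t,range(178,222,2),255,290)
print("side"); runs(d,range(172,225,2),215,310)
E
```

```text
expected [0.5443, -0.0305, 0.077] (np.float64(262.78281208776883), np.float64(197.92993047879563)) (np.float64(263.57775769852293), np.float64(187.44374154682285))
expected [0.5443, -0.0675, 0.077] (np.float64(274.8078519277624), np.float64(197.65011535595477)) (np.float64(265.81342047667164), np.float64(179.27147445541613))
expected [0.4875, -0.049, 0.077] (np.float64(269.26259291375817), np.float64(216.2536621059533)) (np.float64(283.26057300258043), np.float64(185.63566205564487))
expected [0.567, -0.049, 0.065] (np.float64(268.52256116007885), np.float64(190.8065582317988)) (np.float64(257.4154562816168), np.float64(185.28096554015687))
top
180 [(268, 268)]
182 [(268, 268)]
184 [(268, 268)]
186 [(268, 268)]
188 [(268, 268)]
198 [(275, 276)]
200 [(262, 262), (275, 276)]
202 [(262, 263), (274, 276)]
204 [(262, 263), (274, 276)]
206 [(263, 263), (274, 275)]
208 [(263, 264), (274, 275)]
210 [(264, 264), (273, 275)]
212 [(273, 274)]
214 [(273, 273)]
side
174 [(218, 231)]
176 [(219, 246)]
178 [(219, 256)]
180 [(219, 256), (266, 269)]
182 [(219, 255), (266, 276)]
184 [(220, 256), (266, 283)]
186 [(220, 256), (270, 280), (285, 295)]
188 [(220, 256), (275, 280), (284, 296)]
190 [(220, 256), (264, 296)]
192 [(218, 256), (264, 297)]
194 [(217, 256), (264, 297)]
196 [(217, 237), (241, 256), (291, 294), (296, 296)]
198 [(217, 236), (255, 255)]
200 [(216, 236)]
202 [(216, 229), (232, 235)]
204 [(215, 227), (232, 234)]
206 [(215, 226), (231, 234)]
208 [(215, 226), (230, 233)]
210 [(215, 232)]
212 [(215, 232)]
214 [(215, 225), (228, 231)]
216 [(215, 221), (228, 231)]
218 [(215, 221), (227, 230)]
220 [(215, 222), (226, 229)]
222 [(215, 228)]
224 [(215, 228), (286, 286)]
```

jog_arm:
  increments:
    - [0,0,0,-0.15,0]
    - [0,1,0,-0.15,0]
    - [0,2,0,-0.15,0]
    - [0,3,0,-0.15,0]
    - [0,4,0,-0.15,0]
    - [0,4.7,0,-0.15,0]
    - [0,4.7,0,-0.15,0]
    - [0,4.7,0,-0.15,0]
    - [0,4.7,0,-0.15,0]
    - [0,4.7,0,-0.15,0]
    - [0,4.7,0,-0.15,0]
    - [0,4.7,0,-0.15,0]

```text
time_s: 19.18
eef_pos: [0.4772, -0.0487, 0.2318]
orientation: [[1.0, -0.004, 0.0], [-0.004, -1.0, -0.0], [0.0, 0.0, -1.0]]
contact_force: [0.2, -0.1, -1.0]
finger_gap: 0.0254
gripper_force: 40.4
```

```bash
python3 - <<'E'
from h import *; import pickle
np.set_printoptions(precision=4,suppress=True)
s=observe(); R=s["orientation"]; print(s["time_s"],s["eef_pos"],s["finger_gap"],s["gripper_force"],s["contact_force"],np.abs(s["qvel"]).max())
w=capture("wrist"); t=capture("top"); d=capture("side")
for n,k in (("w9",w),("t9",t),("s9",d)): pickle.dump(k,open(n+".pkl","wb"))
def runs(k,rows,c0,c1,lo=(3,70,40),hi=(22,255,255)):
    M=cv2.inRange(cv2.cvtColor(k["img"],cv2.COLOR_BGR2HSV),lo,hi)
    for r in rows:
        x=np.nonzero(M[r,c0:c1])[0]+c0
        if len(x): print(r,[(int(a[0]),int(a[-1])) for a in np.split(x,np.nonzero(np.diff(x)>1)[0]+1)])
for P in ([.591,-.0305,.077],[.591,-.0675,.077],[.567,-.049,.065],[.567,-.049,.1]): print("expected",P,proj(t,P),proj(d,P),proj(w,P))
print("top"); runs(t,range(178,204,2),255,290)
print("side"); runs(d,range(172,202,2),235,310)
print("wrist"); runs(w,range(0,130,12),130,400)
for n,k in (("top",t),):
  M=cv2.inRange(cv2.cvtColor(k["img"],cv2.COLOR_BGR2HSV),(16,150,90),(30,255,255)); N,_,st,ce=cv2.connectedComponentsWithStats(M)
  print([(ce[i].round(1),onplane(k,*ce[i],.064)[:2]) for i in range(1,N) if 50<st[i,4]<400])
E
```

```text
19.175 [ 0.4772 -0.0487  0.2318] 0.025402894611518744 40.359649658203125 [ 0.1687 -0.1415 -1.0162] 0.001684929049522966
expected [0.591, -0.0305, 0.077] (np.float64(262.4181085911528), np.float64(182.85689048271962)) (np.float64(248.35674209667064), np.float64(185.51721544199995)) (np.float64(203.77990744648707), np.float64(-47.33957874799336))
expected [0.591, -0.0675, 0.077] (np.float64(274.40613182899097), np.float64(182.56795910392233)) (np.float64(250.88772504530982), np.float64(177.42750455793055)) (np.float64(315.23088963957196), np.float64(-47.88434126856458))
expected [0.567, -0.049, 0.065] (np.float64(268.52256116007885), np.float64(190.8065582317988)) (np.float64(257.4154562816168), np.float64(185.28096554015687)) (np.float64(259.30098928559096), np.float64(38.423277281080146))
expected [0.567, -0.049, 0.1] (np.float64(268.7728053045577), np.float64(189.74588032023928)) (np.float64(257.2530803873043), np.float64(176.76106208493187)) (np.float64(260.4962240807061), np.float64(13.618390759146024))
top
180 [(268, 268)]
182 [(268, 268)]
184 [(261, 262), (268, 268), (274, 276)]
[... 307 characters left out ...]
90 [(235, 281)]
192 [(235, 281)]
194 [(235, 256)]
196 [(235, 237), (240, 256)]
198 [(235, 236), (255, 255)]
200 [(235, 236)]
wrist
0 [(191, 211), (247, 256), (301, 322)]
12 [(193, 213), (248, 256), (299, 320)]
24 [(196, 215), (250, 256), (297, 318)]
36 [(198, 217), (251, 256), (295, 316)]
48 [(200, 219), (252, 255), (293, 313)]
60 [(204, 222), (290, 309)]
72 [(207, 225), (287, 306)]
84 [(211, 229), (283, 302)]
96 [(215, 232), (280, 298)]
108 [(218, 236), (277, 295)]
120 [(222, 238), (275, 291)]
[(array([217.1, 163. ]), array([0.6586, 0.1101])), (array([233.3, 162.7]), array([0.6584, 0.0591])), (array([249.6, 162.2]), array([0.6586, 0.0081])), (array([200.1, 163.4]), array([0.6587, 0.1639]))]
```

The card sits midway between the jaws: column 268 between jaws at 262 and 275 in the top view, and 251–256 within 215–297 in the wrist view. It is about 21 mm inside, with no contact force. All four jars are in their pockets.

```bash
python3 -c "
from station import *
print(hand_in())"
```

```text
the job is handed in; nothing more can be done
None
```

I stood both spare jars in the empty pockets. The arm is holding the clip squeezed open around the card's edge, about 64 mm up and clear of the card on both sides, and I handed the job in at about 19 s of the 67 s allowed.

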